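# Close the open wing fastener beside the mould wall

## Robot

A 7-joint arm with a two-finger parallel gripper is mounted at the origin on the work surface. World frame = base frame: x ahead of the robot, y to its left, z up, the work surface at z = 0. Lengths are in mm, angles in rad, forces in N, time in s.
With the tool pointing down it reaches from about 375 to 925 mm from the base axis. Payload 3.1 kg.
Tool frame: the origin (TCP) lies at the centre of the arm's flange, where the gripper is bolted on; the fingertips stand 173 mm ahead of it and the grasp point (between the pads) lies 155 mm ahead of it; z points along the fingers, y is the line along which they close (so a half turn about z gives the same grasp; the last joint's range is limited). The gripper opens to 85 mm and grips with 20 to 120 N. Pads are 22 mm wide; open, the fingers measure 114 mm over their backs; the gripper's body (76 mm by 85 mm) begins 54 mm behind the grasp point. The pads swing forward as they close: fully open they stand 13 mm farther back than shut.
Start: joints at [-1.427, 0.383, 0.044, 1.598, -0.018, 1.161, -0.05], TCP at [155.624, 631.1, 404.669] pointing down, gripper open.
Joint ranges: [-2.61, 2.61], [-0.41, 2.15], [-1.48, 1.57], [0, 2.5], [-1.57, 4.71], [0.05, 1.97], [-2.85, 2.85]. Speed limits (rad/s): [2.79, 2.79, 3.14, 3.14, 3.14, 3.14, 3.14].

## Interface

Orientations are given as a 3x3 rotation matrix whose columns are the frame's x, y, z axes.
In Python, from bench import read_state, get_image, finish_job, masks_of gives the robot as it stands.
- The arm moves only by the shell command python3 -m jog 'ROWS'. ROWS is JSON, a list that holds one entry, the list of rows, each a list of 5 numbers: the shift along the tool's x, y, z in cm, then the turn about the tool's z in degrees, then the finger opening in cm, from 0 to 8.54. A call has 1 to 20 rows; each row is the pose to reach, as a shift and turn from the pose commanded when the call began, along the tool's axes at that moment; what a row does not reach only later rows make up. A row lasts 1/12 s, in which the tool goes at most 41.7 mm and 7.16 degrees, less where a joint would pass 70% of its speed; a pose out of reach is approached as far as the arm can. A call with a gripper value outside its range is refused whole. The fingers move at their own pace and stop on an object; the grip force is fixed at half the most. Time passes only in rows, so rows that repeat a pose let the fingers close. It gives the time, the measured TCP pose, the force, the opening and the grip force at its end, in the units of the state.
- read_state(): the state, without advancing time (a new reading comes with each control period).
- get_image(name): name is "side" or "top"; returns a dict with "img" (420x560x3 uint8, red, green, blue), "fx", "fy", "cx", "cy" (pixels), "view" (4x4, takes a point from world to camera coordinates). Camera axes: x right, y down, z forward; pixel columns grow to the right and rows downward; lengths in mm; the calibration is good to about 2 mm. A picture is of the moment at which its call begins. There is no depth.
- finish_job(): hands the job in; it is judged then, once.
Trained networks look in a picture, given as the dict that the camera call returned (one of the last four; its "shot" number tells which), for a name from the list of things; names that differ only in an ending like _2 or _b are one class to them, and where a whole thing is asked for, a point or a joint stands for the part that bears it (a point fixed in the world has none). Each returns a list of dicts, best first, with "confidence" (0 to 1); they miss things now and then, are a little off and sometimes report something else, mostly with a low value. They report only what shows in the picture. A call takes as long as a camera call.
- masks_of(picture, query): "pixels" (420x560 bool, what is visible of it) and "uv" ([column, row] in pixels, amid what is visible of it).
The state is a dict: "clock": time; "joint_positions": joint angles; "qvel": joint speeds; "tau": joint torques, N m; "eef_pos": TCP position; "ee_rot": TCP orientation; "contact_force": force on the tool from outside, world axes, zero at the start; "ft_torque": the same for the moment, N m; "grip_width": finger opening in mm; "gripper_force": force on a finger pad.
Only numpy, scipy, OpenCV 4.12 (cv2) and the standard library are available. Lean on these libraries where they do the work, as an engineer would, in place of code of your own. Each camera call takes 0.05 s, during which the arm holds its last target. There are 200 camera calls.

## Task

The glass-fibre mould on the plywood board is secured by two steel wing fasteners beside its upright side wall, and one has been left open, its wings standing out from the wall. Turn that one clockwise (seen from above) until its wings lie along the wall like those of its neighbour, then let go. Leave the other fastener shut and do not knock or lean on the mould.

Things in the scene. Friction and masses are not known exactly. Their poses are not given: they have to be found in the camera images.
- wing (a joint): Turn of the OPEN wing fastener, rad, upright axis, grows CLOCKWISE seen from above. 0: wings square to the mould wall (end stop); 1.57: wings parallel to it, closed; end stop at 1.62. Starts at 0.15 to 0.5. Light friction (0.1 N m), stays where left, never rises. Its axis stands 45 mm from the wall's face, so the wing tips pass it at 11 mm: open the fingers only part way (about 40 mm).
- wing_top (a point): On the open fastener's axis, at the top of the middle of its wings, 62 mm above the table; turns with them: x along the wings, y across, z up. The wings form one flat upright steel blade 10 mm thick, 68 mm tip to tip; round ends rise 6 mm above this point. The blade's top 26 mm is clear of the hub (30 mm across) and board-level disc below. Grip it across the 10 mm at the axis, from above.
- mould: Fixed sand-coloured glass-fibre mould on a plywood board 18 mm thick; place and yaw vary. Origin: on the board's top, in the outer face of the upright side wall, at mid-length; x out from the wall to the fasteners, y along it, z up. Wall 300 mm long, 40 mm high. Behind it (-x) 34 mm high, two humps to 69 mm from 64 mm behind the face. Fasteners at x 45 mm, y +80 and -80 mm (either way round).
- wing_shut (a joint): Same joint of the OTHER, identical wing fastener, already closed, wings parallel to the wall: 1.52 to 1.60. To be left shut. It stands 160 mm along the wall from the open one.

How it is judged (in metres and radians):
At the end, for the whole second after the job is handed in: The open fastener's wings lie along the mould wall to within about 11 degrees (joint above 1.37 rad) and are at rest, and the other fastener is still shut (above 1.37 rad) (value of joint each of wing, wing_shut above 1.37 rad and velocity of joint wing between -0.05 and 0.05 rad/s); the robot touches nothing.
It fails at once if the other fastener is turned out of its closed position (below 1.3 rad) (value of joint wing_shut below 1.3 rad).
It fails at once if the robot knocks or leans on the mould with more than 20 N (contact force between any of the fingers, the arm and mould above 20 N).
It also fails if it takes over 32 s, if anything falls off the work surface, if the arm or the gripper's body presses on something with over 40 N, if the wrist force passes 120 N, or if a joint passes its speed limit or range.

## Working session

There is one attempt and no reset: what is moved stays moved. The work goes in short steps, Python scripts to look and compute and a shell command to move; the robot and the scene stay as the last step left them, time stands still between calls to the robot, and variables do not carry over. Pictures are saved under pics/ and viewed, at most 10 in all, crops included, and the job is handed in when it is done.

```bash
mkdir -p pics; cat > h.py <<'E'
import numpy as np, cv2
from bench import *
def ray(p,uv):
    V=np.array(p["view"]);R=V[:3,:3];t=V[:3,3]
    d=R.T@np.array([(uv[0]-p["cx"])/p["fx"],(uv[1]-p["cy"])/p["fy"],1]);return -R.T@t,d
def atz(p,uv,z):
    c,d=ray(p,uv);return c+d*(z-c[2])/d[2]
def proj(p,P):
    V=np.array(p["view"]);q=V[:3,:3]@np.array(P)+V[:3,3];return np.array([p["fx"]*q[0]/q[2]+p["cx"],p["fy"]*q[1]/q[2]+p["cy"]])
E
python3 - <<'E'
from h import *
s=read_state();print(s["clock"],s["eef_pos"],np.round(s["ee_rot"],3).tolist(),s["grip_width"])
for n in("top","side"):
    p=get_image(n);im=p["img"][:,:,::-1].copy()
    print(n,np.round(ray(p,(280,210))[0]),)
    for q in("wing","wing_shut","mould"):
        for m in masks_of(p,q):
            uv=m["uv"];px=m["pixels"];r=cv2.minAreaRect(np.argwhere(px)[:,::-1].astype(np.float32))
            print(q,round(m["confidence"],2),uv,px.sum(),np.round(r[0],1),np.round(r[1],1),round(r[2],1),np.round(atz(p,uv,62)))
    cv2.imwrite(f"pics/{n}0.png",im)
E
```

```text
0.0 [155.53689173 630.6071631  403.24049488] [[-0.971, 0.239, -0.0], [0.239, 0.971, -0.003], [-0.0, -0.003, -1.0]] 85.19110758223435
top [490.  55. 890.]
wing 0.56 [441.1, 274.4] 507 [442.1 273.8] [18.4 40.1] 31.3 [ 478. -207.   62.]
wing_shut 0.89 [357.7, 240.8] 370 [355.7 242.9] [38.8 15.2] 27.9 [531. -69.  62.]
side [524. 624. 700.]
wing 0.95 [320.3, 137.6] 372 [319.2 138.6] [26.8 18.8] 26.6 [ 479. -196.   62.]
wing_shut 0.65 [293.3, 179.0] 256 [294.  178.9] [11.7 27.5] 10.0 [534. -54.  62.]
mould 0.79 [365.9, 186.6] 9827 [363.  182.5] [100.5 109.6] 19.6 [384. -44.  62.]
```

```bash
python3 - <<'E'
import cv2,numpy as np
a=cv2.imread("pics/top0.png");b=cv2.imread("pics/side0.png")
c=cv2.resize(a[180:330,300:500],(800,600),interpolation=cv2.INTER_CUBIC)
d=cv2.resize(b[80:230,230:430],(800,600),interpolation=cv2.INTER_CUBIC)
cv2.imwrite("pics/topc.png",c);cv2.imwrite("pics/sidec.png",d)
E
```

```text
(no output)
```

View pics/top0.png

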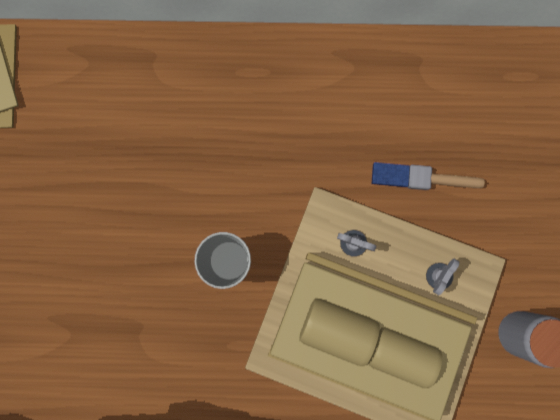

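View pics/topc.png

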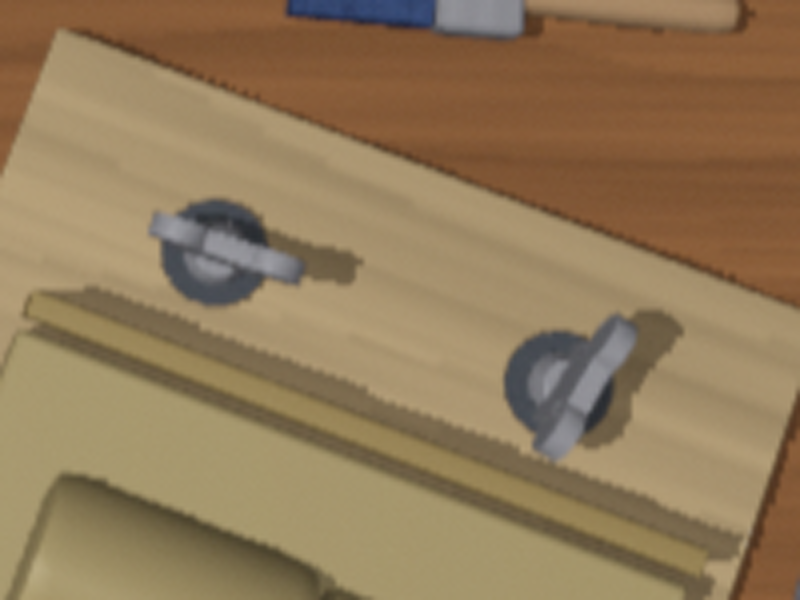

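View pics/sidec.png

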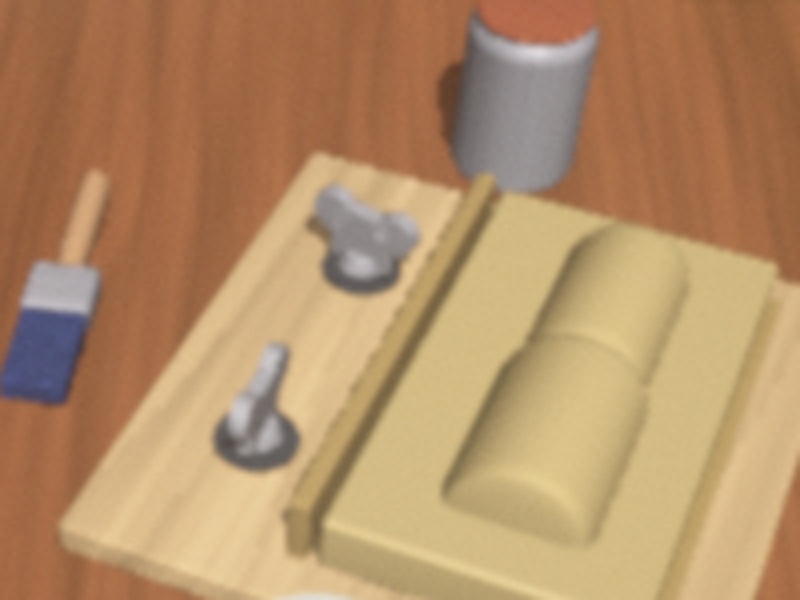

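The crops show the shut fastener left, with blade tips at about (339,236) and (373,247) in the full picture. The open one is on the right, with tips at about (455,261) and (438,292) and its disc centre at about (440,277). The wall runs from (307,256) to (477,318).

```bash
python3 - <<'E'
from h import *
p=get_image("top");q=get_image("side")
f=lambda u,v:(300+u/4,180+v/4)
g=lambda u,v:(230+u/4,80+v/4)
def tw(ua,ub):
    c1,d1=ray(p,ua);c2,d2=ray(q,ub);A=np.c_[d1,-d2];k=np.linalg.lstsq(A,c2-c1,rcond=None)[0];a,b=c1+d1*k[0],c2+d2*k[1];return np.round((a+b)/2),np.round(np.linalg.norm(a-b),1)
A=lambda d:np.degrees(np.arctan2(d[1],d[0]))%180
t=[atz(p,f(*x),66) for x in((622,325),(552,448),(157,225),(293,270))]
o=(t[0]+t[1])/2;s=(t[2]+t[3])/2
print("tips centre",o,s,np.linalg.norm(o-s),"len",np.linalg.norm(t[0]-t[1]),np.linalg.norm(t[2]-t[3]),"ang open",A(t[0]-t[1]),"shut",A(t[2]-t[3]),"line",A(o-s))
do=atz(p,f(560,386),19);ds=atz(p,f(215,252),19);print("disc",do,ds,np.linalg.norm(do-ds),A(do-ds))
w=[atz(p,f(*x),58) for x in((32,293),(707,552))];print("wall",w,A(w[0]-w[1]),np.linalg.norm(w[0]-w[1]))
print("tri mid",tw(f(588,386),g(366,226)),tw(f(225,248),g(258,395)))
print("tri tips",tw(f(630,320),g(332,190)),tw(f(552,450),g(405,222)))
# side: discs
print("side disc",atz(q,g(362,270),19),atz(q,g(257,438),19))
E
```

```text
tips centre [ 474.38229284 -215.37735535   66.        ] [529.08007248 -65.4569873   66.        ] 159.58685363344563 len 59.16413710786073 59.51570526372439 ang open 149.6269670184265 shut 72.64564886381515 line 69.95572705338252
disc [ 473.39051807 -218.94553896   19.        ] [529.22253958 -67.95306252  19.        ] 160.98429291911143 69.70727407946343
wall [array([508.81738152,  14.5202405 ,  58.        ]), array([ 407.12942958, -266.19057079,   58.        ])] 70.08699755987362 298.5615500165711
tri mid (array([ 475., -223.,   45.]), np.float64(1.2)) (array([531., -68.,  49.]), np.float64(1.8))
tri tips (array([ 499., -236.,   60.]), np.float64(5.4)) (array([ 451., -200.,   66.]), np.float64(6.8))
side disc [ 475.39047733 -213.75220746   19.        ] [530.60095936 -66.37897177  19.        ]
```

The open wings measure about 0.18 rad, at (475, -216.5). The spacing (160 mm), wall angle (70°) and wall length all agree with the sizes given. I'll go by a waypoint so the arm stays within reach.

```bash
python3 -m jog '[[[-11,-8.4,0,0,4],[-22,-16.8,0,0,4],[-33,-25.2,0,0,4],[-43.7,-33.6,0,0,4],[-43.7,-33.6,0,0,4],[-43.7,-33.6,0,0,4],[-43.7,-33.6,0,0,4],[-43.7,-33.6,0,0,4],[-43.7,-33.6,0,0,4],[-43.7,-33.6,0,0,4],[-43.7,-33.6,0,0,4],[-43.7,-33.6,0,0,4],[-43.7,-33.6,0,0,4],[-43.7,-33.6,0,0,4],[-43.7,-33.6,0,0,4],[-43.7,-33.6,0,0,4],[-43.7,-33.6,0,0,4],[-43.7,-33.6,0,0,4]]]'
```

```text
clock: 2.0
eef_pos: [498.3, 202.5, 404.5]
ee_rot: [[-0.972, 0.235, -0.001], [0.235, 0.972, 0.001], [0.001, 0.001, -1.0]]
contact_force: [-0.9, -0.2, 0.0]
grip_width: 40.1
gripper_force: 0.0
```

```bash
python3 -m jog '[[[-7.6,-41.2,0,16.5,4],[-7.6,-41.2,0,16.5,4],[-7.6,-41.2,0,16.5,4],[-7.6,-41.2,0,16.5,4],[-7.6,-41.2,0,16.5,4],[-7.6,-41.2,0,16.5,4],[-7.6,-41.2,0,16.5,4],[-7.6,-41.2,0,16.5,4],[-7.6,-41.2,0,16.5,4],[-7.6,-41.2,0,16.5,4],[-7.6,-41.2,0,16.5,4],[-7.6,-41.2,0,16.5,4],[-7.6,-41.2,5,16.5,4],[-7.6,-41.2,10,16.5,4],[-7.6,-41.2,10,16.5,4],[-7.6,-41.2,10,16.5,4],[-7.6,-41.2,10,16.5,4],[-7.6,-41.2,10,16.5,4]]]'
python3 - <<'E'
from h import *
s=read_state();R=np.array(s["ee_rot"]);e=np.array(s["eef_pos"]);print(s["joint_positions"])
print("y ang",np.degrees(np.arctan2(R[1,1],R[0,1])),"grasp",e+155*R[:,2])
ims=[]
for n in("top","side"):
    p=get_image(n);im=p["img"][:,:,::-1].copy()
    for z in(62,):
        c=np.array([475,-216.5,z]);d=34*np.array([np.cos(np.radians(149.6)),np.sin(np.radians(149.6)),0])
        for P in(c,c+d,c-d):cv2.circle(im,tuple(np.round(proj(p,P)).astype(int)),1,(0,0,255),-1)
    u=proj(p,[475,-216.5,80]).astype(int);ims.append(cv2.resize(im[max(0,u[1]-60):,max(0,u[0]-50):][:120,:100],(400,480),interpolation=cv2.INTER_CUBIC))
cv2.imwrite("pics/ov.png",np.hstack(ims))
E
```

```text
clock: 3.5
eef_pos: [476.1, -216.7, 306.0]
ee_rot: [[-0.864, 0.503, 0.003], [0.503, 0.864, -0.0], [-0.002, 0.001, -1.0]]
contact_force: [-0.0, -0.3, 0.1]
grip_width: 39.7
gripper_force: 0.0
[-0.26760925  0.31642366  0.71150201  2.01659116 -0.264368    0.89685067
  1.62968341]
y ang 59.816487042791245 grasp [ 476.44866894 -216.74628477  150.9836842 ]
```

View pics/ov.png

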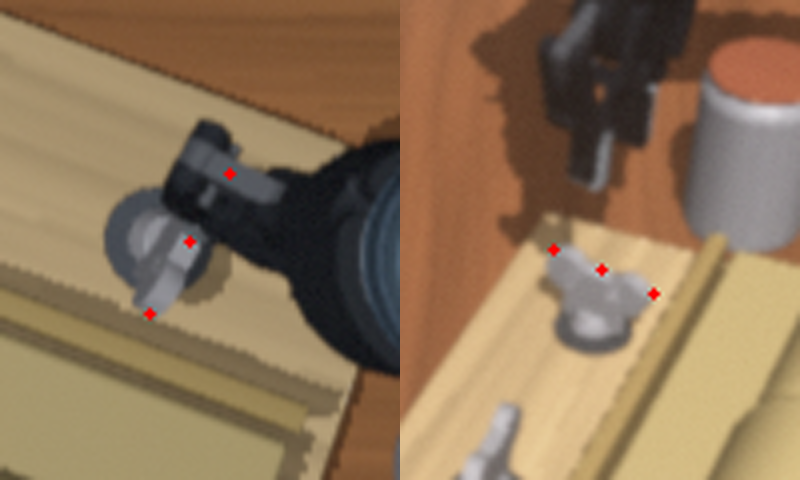

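The overlay puts the model blade on the real one in both views: tips at (553,250) and (653,293) in the side crop, mid dot between them. The fingers are above it and square to the blade, so I'll descend and close.

```bash
python3 -m jog '[[[0.1,0,2,0,4],[0.1,0,4,0,4],[0.1,0,6,0,4],[0.1,0,7.5,0,4],[0.1,0,8.5,0,4],[0.1,0,9.2,0,4],[0.1,0,9.2,0,4],[0.1,0,9.2,0,4],[0.1,0,9.2,0,4],[0.1,0,9.2,0,4]]]'; python3 -m jog '[[[0,0,0,0,2.5],[0,0,0,0,1.5],[0,0,0,0,0.8],[0,0,0,0,0.8],[0,0,0,0,0.8],[0,0,0,0,0.8]]]'
```

```text
clock: 4.43
eef_pos: [474.4, -217.8, 213.7]
ee_rot: [[-0.863, 0.505, 0.002], [0.505, 0.863, -0.001], [-0.002, 0.001, -1.0]]
contact_force: [-0.3, 0.8, 0.5]
grip_width: 39.9
gripper_force: 0.0
clock: 4.93
eef_pos: [474.7, -216.4, 213.3]
ee_rot: [[-0.863, 0.505, 0.001], [0.505, 0.863, 0.002], [-0.0, 0.002, -1.0]]
contact_force: [0.5, 4.1, 5.7]
grip_width: 9.1
gripper_force: 47.8
```

Gripped on 9–10 mm with little side force, so the grasp is well centred. Turning now, in two halves to check the force.

```bash
python3 -m jog '[[[0,0,0,4,0.8],[0,0,0,8,0.8],[0,0,0,12,0.8],[0,0,0,16,0.8],[0,0,0,20,0.8],[0,0,0,24,0.8],[0,0,0,28,0.8],[0,0,0,32,0.8],[0,0,0,36,0.8],[0,0,0,40,0.8],[0,0,0,40,0.8],[0,0,0,40,0.8]]]'
```

```text
clock: 5.93
eef_pos: [475.1, -216.2, 213.3]
ee_rot: [[-0.337, 0.941, 0.001], [0.941, 0.337, 0.002], [0.002, 0.002, -1.0]]
contact_force: [1.2, 5.0, 6.4]
grip_width: 8.6
gripper_force: 48.0
```

```bash
python3 -m jog '[[[0,0,0,4,0.8],[0,0,0,8,0.8],[0,0,0,12,0.8],[0,0,0,16,0.8],[0,0,0,20,0.8],[0,0,0,24,0.8],[0,0,0,28,0.8],[0,0,0,32,0.8],[0,0,0,35,0.8],[0,0,0,38,0.8],[0,0,0,39,0.8],[0,0,0,39,0.8],[0,0,0,39,0.8]]]'; python3 -c "
from h import *
s=read_state();print(s['ft_torque'],s['joint_positions'][6])"
```

```text
clock: 7.02
eef_pos: [475.4, -216.2, 213.3]
ee_rot: [[0.33, 0.944, 0.002], [0.944, -0.33, 0.002], [0.003, 0.001, -1.0]]
contact_force: [1.5, 5.5, 6.6]
grip_width: 8.9
gripper_force: 48.0
[ 0.95665001 -0.24153808 -0.0186665 ] 0.6043055268413339
```

```bash
python3 -m jog '[[[0,0,0,0,2],[0,0,0,0,3],[0,0,0,0,3.5],[0,0,0,0,3.5],[0,0,0,0,3.5],[0,0,-1,0,3.5],[0,0,-3,0,3.5],[0,0,-6,0,3.5],[0,0,-9,0,3.5],[0,0,-13,0,3.5],[0,0,-17,0,3.5],[0,0,-19,0,3.5],[0,0,-19,0,3.5],[0,0,-19,0,3.5]]]' && python3 -m jog '[[[0,0,0,0,3.5],[16,3,0,0,3.5],[16,3,0,0,3.5],[16,3,0,0,3.5],[16,3,0,0,3.5],[16,3,0,0,3.5],[16,3,0,0,3.5],[16,3,0,0,3.5],[16,3,0,0,3.5]]]'
python3 - <<'E'
from h import *
ims=[]
for n,u in(("top",(447,276)),("side",(320,140))):
    p=get_image(n);im=p["img"][:,:,::-1].copy()
    for q in("wing","wing_shut"):
        for m in masks_of(p,q):print(n,q,round(m["confidence"],2),m["uv"])
    ims.append(cv2.resize(im[u[1]-75:u[1]+75,u[0]-50:u[0]+50] if n=="side" else im[u[1]-75:u[1]+75,350:450+50][:, :150],(400,600) if n=="side" else (400,400),interpolation=cv2.INTER_CUBIC))
cv2.imwrite("pics/e.png",np.hstack([np.pad(ims[0],((0,200),(0,0),(0,0))),ims[1]]))
E
```

```text
clock: 8.18
eef_pos: [473.9, -217.9, 404.1]
ee_rot: [[0.332, 0.943, 0.003], [0.943, -0.332, 0.0], [0.001, 0.003, -1.0]]
contact_force: [0.1, -1.3, 0.1]
grip_width: 34.4
gripper_force: 0.0
clock: 8.93
eef_pos: [553.8, -78.1, 401.6]
ee_rot: [[0.334, 0.942, -0.003], [0.942, -0.334, -0.001], [-0.001, -0.002, -1.0]]
contact_force: [-0.2, -0.7, -0.2]
grip_width: 35.2
gripper_force: 0.0
top wing_shut 0.93 [354.8, 241.9]
side wing 0.56 [322.8, 138.0]
side wing_shut 0.61 [293.2, 183.0]
```

View pics/e.png

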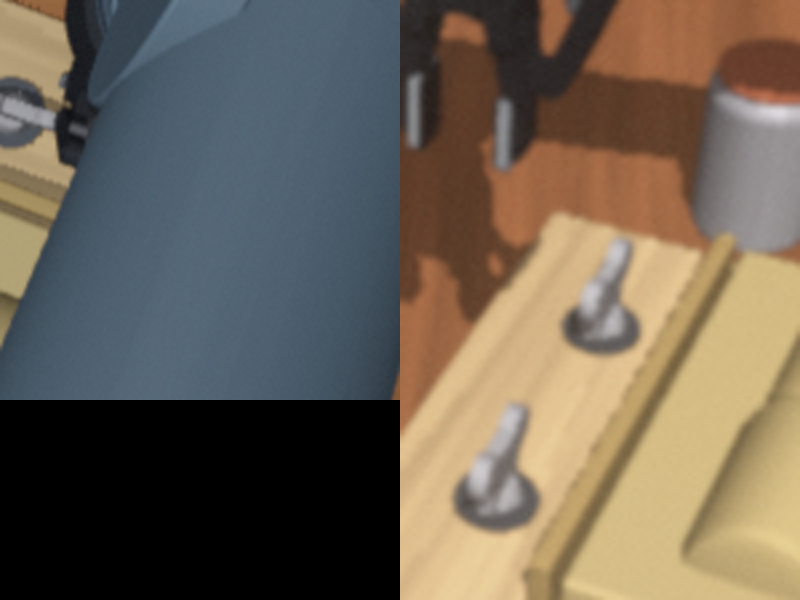

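The side view shows both blades parallel to each other and to the wall: the turned one at (605,290) in the crop, its neighbour at (500,450). The gripper is well clear, so I'm handing in.

```bash
python3 -c "
from bench import *
print(finish_job())"
```

```text
the job is handed in; nothing more can be done
None
```

I turned the open wing fastener clockwise until its wings lay along the wall, parallel to its neighbour in the side camera view, then let go and moved the gripper clear; I handed the job in after about 9 s, and it returned no verdict.

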